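# Bring the masala dabba down to a pull-out board

### The job

Under the plank are two spring-loaded pull-out boards. Draw out the one that can come all the way out without running into anything standing on the counter, by its arched handle and right to its stop so that it stays out; then lift the round steel masala dabba off the plank by its lid knob, keeping it level, and set it down without dropping it in the middle of that board. Leave the other board pushed home and everything else where it stands.

Things in the scene. Friction and masses are not known exactly. Their poses are not given: they have to be found in the camera images.
- plank: Painted wooden plank 190 mm deep (x), 740 mm long (y), 20 mm thick, fixed with its top 102 mm above the counter; a tiled upstand 130 mm high stands behind it. Origin at counter level (z=0) directly below the middle of the plank's front edge; its x axis points away from the robot towards the upstand, y along the plank to the left.
- board_left (a joint): How far the left (+y) board is drawn out towards the robot (along the plank's -x), m: 0 = home, 0.100 = at its stop. A spring draws it home with about 5 N until 0.080; beyond that the same over-centre spring presses it out against the stop (3 N), so let go earlier it snaps home. It slides under the plank; underside 66 mm above the counter, so it passes over things lower than that.
- board_right (a joint): The same for the right (-y) board.
- left_bar (a point): Middle of the left board's handle: an arch of 10 mm round steel standing up from the board, its level top bar 120 mm long along the plank's y, bar axis 40 mm above the board's top (120 mm above the counter), 5 mm behind the board's front edge. At home the bar is 55 mm in front of the plank's front edge. Moves with the board.
- right_bar (a point): The same for the right board's handle.
- left_mid (a point): Where the dabba belongs on the left wooden board (160 mm wide, plank y 95 to 255 mm; 14 mm thick, top 80 mm above the counter): on its top, in its middle, 80 mm behind the handle bar. At home it lies under the plank; fully out it is 75 mm in front of the plank's edge, halfway between edge and handle. Axes as the plank's.
- right_mid (a point): The same for the right board (plank y -255 to -95 mm).
- dabba: Round stainless steel masala dabba with its lid shut, one rigid piece of about 0.55 kg: 124 mm diameter, 55 mm high to the flat lid, with a central upright knob 24 to 28 mm in diameter from 55 to 89 mm height. Stands on the plank. Origin at the centre of its underside, z up.
- canister_tall: Closed aluminium canister, 72 mm diameter (lid 74), 150 mm high, standing on the plank. Origin at the centre of its underside. Bystander.
- canister_squat: Closed aluminium canister, 80 mm diameter (lid 82), 100 mm high, standing on the plank. Origin at the centre of its underside. Bystander.
- mortar: White ceramic mortar, 100 mm diameter at the rim, 85 mm high (its pestle leans in it to about 115 mm), standing on the counter in front of one of the boards. Origin at the centre of its underside.
- thali: Flat steel plate, 120 mm diameter, 18 mm high, lying on the counter in front of one of the boards. Origin at the centre of its underside.
- scoop: Green plastic scoop, 147 mm long, 50 mm wide, 28 mm high, lying on the plank's left end. Origin on its underside, near its middle. Bystander.
- bin_lip (a point): Middle of the front upper rim of the small white plastic tilt-out bin (80 mm wide, 50 mm deep, 70 mm high) hinged at the middle of the plank's front edge, 32 mm above the counter. It hangs more or less tilted towards the robot. Bystander.
Things that resemble listed ones, but are neither listed nor needed, are in the scene too. Leave any orange or red look-alike of the dabba alone. What is shaped like the mortar but yellow is not meant.

How it is judged:
By the outcome, as a careful person would: the job done as asked, in the order asked, and still so for the second after the job is handed in, with the robot touching nothing.
It also fails if it takes over 67 s, if anything falls off the work surface, if the arm or the gripper's body presses on something with over 40 N, if the wrist force passes 120 N, or if a joint passes its speed limit or range.

### The arm

A 6-joint arm with a two-finger parallel gripper is mounted at the origin on the work surface. World frame = base frame: x ahead of the robot, y to its left, z up, the work surface at z = 0. Lengths are in m, angles in degrees, forces in N, time in s.
With the tool pointing down it reaches from about 0.35 to 0.85 m from the base axis. Payload 8.1 kg.
Tool frame: the origin (TCP) lies between the finger pads; the fingertips stand 14 mm ahead of it and the grasp point (between the pads) lies 5 mm behind it; z points along the fingers, y is the line along which they close (so a half turn about z gives the same grasp; the last joint's range is limited). The gripper opens to 93 mm and grips with 3 to 60 N. Pads are 15 mm wide; open, the fingers measure 128 mm over their backs; the gripper's body (75 mm by 188 mm) begins 65 mm behind the grasp point.
Start: joints at [-73.992, 7.471, 85.268, -0, 87.261, -4.893], TCP at [0.214, -0.561, 0.233] pointing down, gripper open.
Joint ranges: [-169.43, 169.43], [-51.17, 129.36], [1.28, 143.12], [-76.62, 256.62], [0, 156.53], [-152.29, 152.29]. Speed limits (degrees/s): [136.94, 136.94, 159.86, 180, 180, 180].

### API

Orientations are given as a 3x3 rotation matrix whose columns are the frame's x, y, z axes.
In Python, from plant import move_pose, move_linear, movej, gripper_to, pause, ik, snapshot, PlanningError, close_job, get_t, get_qpos, get_joint_vel, get_joint_efforts, get_ee_pos, get_eef_rot, get_wrist_force, get_moment, get_grip_width, get_grip_force gives the robot as it stands. The module is installed in compiled form; this text tells all that it offers. Calls block until the motion is done:
- move_pose(position, orientation): joint-space move of the TCP to a pose.
- move_linear(position, rot=None, v=0.15, contact_N=None): straight line of the TCP; rot=None keeps the orientation; v is the mean speed in m/s. With contact_N (N) it stops when the force on the tool has changed by that much, and returns True; else False.
- movej(angles): joint-space move.
- gripper_to(opening, f_grip=None): finger opening in m; f_grip is the grip in N (None keeps the last); returns when the fingers have stopped.
- pause(seconds).
- ik(position, orientation): joint angles nearest the present ones, or None.
- snapshot(name): name is "scene" or "top" or "wrist"; returns a dict with "img" (384x512x3 uint8, red, green, blue), "camera_matrix" (3x3 intrinsics, pixels), "distortion" ([k1, k2, p1, p2, k3] as OpenCV has them; the pictures are not rectified), "origin" and "attitude" of the camera in the world; the wrist camera has in their place "hand_eye" (4x4, takes a point from camera to tool coordinates, whose origin is the TCP and whose axes are the flange's). Camera axes: x right, y up, looking along -z (the intrinsics and any distortion apply to the point x, -y, -z); pixel columns grow to the right and rows downward; lengths in m; the calibration is good to about 2 mm. A picture is of the moment at which its call begins: read the wrist's pose just before it. There is no depth.
A pose or a line that the arm cannot do raises PlanningError and nothing moves.
- close_job(): hands the job in; it is judged then, once.
Readings, each from a call of its own:
- get_t(): time.
- get_qpos(): joint angles.
- get_joint_vel(): joint speeds.
- get_joint_efforts(): joint torques, N m.
- get_ee_pos(): TCP position.
- get_eef_rot(): TCP orientation.
- get_wrist_force(): force on the tool from outside, world axes, zero at the start.
- get_moment(): the same for the moment, N m.
- get_grip_width(): finger opening in m.
- get_grip_force(): force on a finger pad.
Only numpy, scipy, OpenCV 4.12 (cv2) and the standard library are available. Lean on these libraries where they do the work, as an engineer would, in place of code of your own. Each camera call takes 0.05 s, during which the arm holds its last target. There are 200 camera calls.

## Working session

There is one attempt and no reset: what is moved stays moved. The work goes in short steps, each a Python script; the robot and the scene stay as the last script left them, time stands still between calls to the robot, and variables do not carry over. Pictures are saved under pics/ and viewed, at most 10 in all, crops included, and the job is handed in when it is done.

```bash
mkdir -p pics
cat > h.py <<'E'
import numpy as np, cv2
from plant import *
def snap(n,f):
    s=snapshot(n); cv2.imwrite(f'pics/{f}.png',s['img'][:,:,::-1]); np.save(f'pics/{f}.npy',s,allow_pickle=True); return s
def load(f): return np.load(f'pics/{f}.npy',allow_pickle=True).item()
def ray(s,uv):
    p=cv2.undistortPoints(np.array([[uv]],float),np.array(s['camera_matrix']),np.array(s['distortion'],float))[0,0]
    R=np.array(s['attitude']); return np.array(s['origin']), R@np.array([p[0],-p[1],-1.])
def atz(s,uv,z):
    o,d=ray(s,uv); return o+d*(z-o[2])/d[2]
def proj(s,P):
    R=np.array(s['attitude']); q=(np.array(P,float)-np.array(s['origin']))@R; q=q*[1,-1,-1]
    return cv2.projectPoints(q.reshape(-1,1,3),np.zeros(3),np.zeros(3),np.array(s['camera_matrix']),np.array(s['distortion'],float))[0].reshape(-1,2)
E
python3 - <<'E'
from h import *
a=snap('top','top1');b=snap('scene','sc1')
for s in(a,b):print(s['origin'],s['attitude'],s['camera_matrix'],s['distortion'])
for f in('top1','sc1'):
    cv2.imwrite(f'pics/{f}_b.png',cv2.resize(cv2.imread(f'pics/{f}.png'),(800,600),interpolation=cv2.INTER_CUBIC))
print(get_t())
E
```

```text
[0.38833862 0.11328168 1.18467379] [[-0.0248088   0.99690964 -0.07453649]
 [-0.99963195 -0.02555689 -0.00909951]
 [-0.01097631  0.07428331  0.99717677]] [[499.32613986   0.         253.31752524]
 [  0.         499.32613986 195.39274689]
 [  0.           0.           1.        ]] [-0.05429309  0.          0.          0.          0.        ]
[ 1.01744465 -0.05352771  0.90896843] [[ 0.28611599 -0.80252657  0.52353485]
 [ 0.95816999  0.23568016 -0.16237346]
 [ 0.00692224  0.54809302  0.83638874]] [[428.20418353   0.         254.82533298]
 [  0.         428.20418353 193.68546574]
 [  0.           0.           1.        ]] [-0.16263944  0.          0.          0.          0.        ]
0.1
```

View pics/top1_b.png

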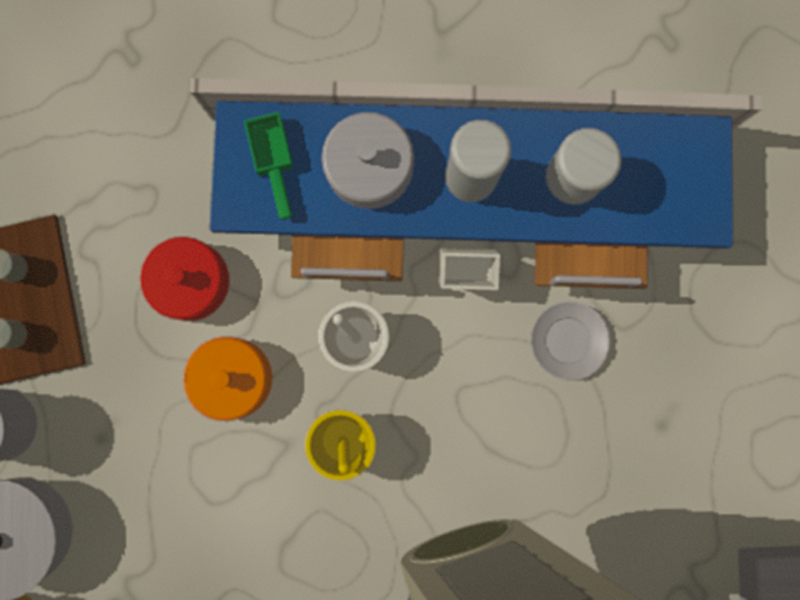

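View pics/sc1_b.png

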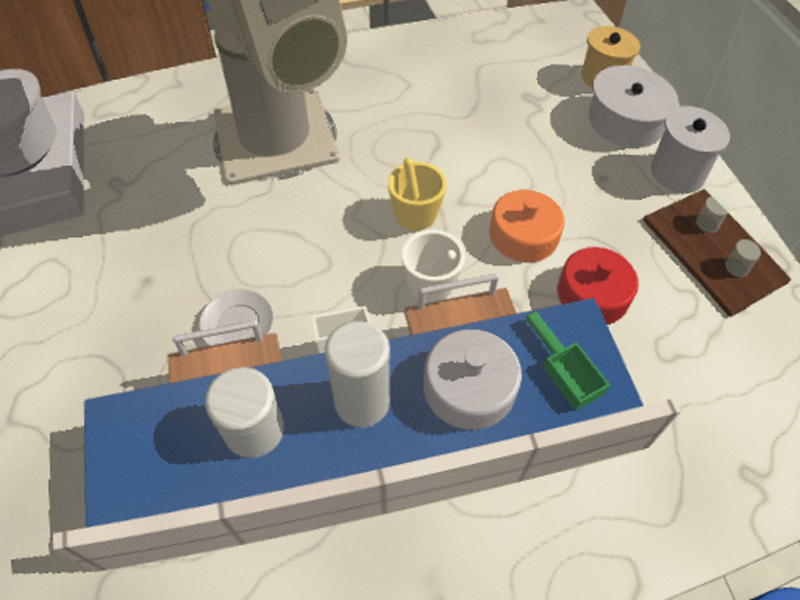

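The two metal dabba-like items on the plank are silver; the top view shows the dabba at (368,160). The red (184,278) and orange (228,378) ones are decoys. The white mortar at (353,335) stands in front of the left board (292-403). The right board (535-648) faces only the flat thali (572,341), so the right board is the one to draw. Next I measure and confirm with crops.

Run:
```python
from h import *
for f in('top1','sc1'):
    s=load(f); hsv=cv2.cvtColor(s['img'],cv2.COLOR_RGB2HSV)
    m=cv2.inRange(hsv,(100,120,40),(125,255,255)); n,l,st,_=cv2.connectedComponentsWithStats(m)
    k=1+np.argmax(st[1:,4]); c=np.argwhere(l==k)[:,::-1]
    w=np.array([atz(s,p,.102)[:2] for p in cv2.convexHull(c.astype(np.int32))[:,0]])
    r=cv2.minAreaRect((w*1000).astype(np.float32)); print(f,r,cv2.boxPoints(r).round(1).tolist())
t=cv2.imread('pics/top1.png'); s=cv2.imread('pics/sc1.png')
R=lambda i,x,y,w,h,k: cv2.resize(i[y:y+h,x:x+w],None,fx=k,fy=k,interpolation=cv2.INTER_CUBIC)
A=R(t,180,65,250,190,3.2); cv2.imwrite('pics/cA.png',A)
B=R(s,90,165,250,150,3.2); cv2.imwrite('pics/cB.png',B)
```

```text
top1 ((654.42724609375, 10.962738037109375), (735.8622436523438, 188.55026245117188), 86.70943450927734) [[539.2000122070312, -351.0], [727.4000244140625, -361.79998779296875], [769.7000122070312, 372.8999938964844], [581.4000244140625, 383.70001220703125]]
sc1 ((653.3779907226562, 8.808349609375), (736.3233032226562, 177.77561950683594), 86.73686981201172) [[543.7000122070312, -353.70001220703125], [721.2000122070312, -363.79998779296875], [763.0999755859375, 371.29998779296875], [585.5999755859375, 381.3999938964844]]
```

View pics/cA.png

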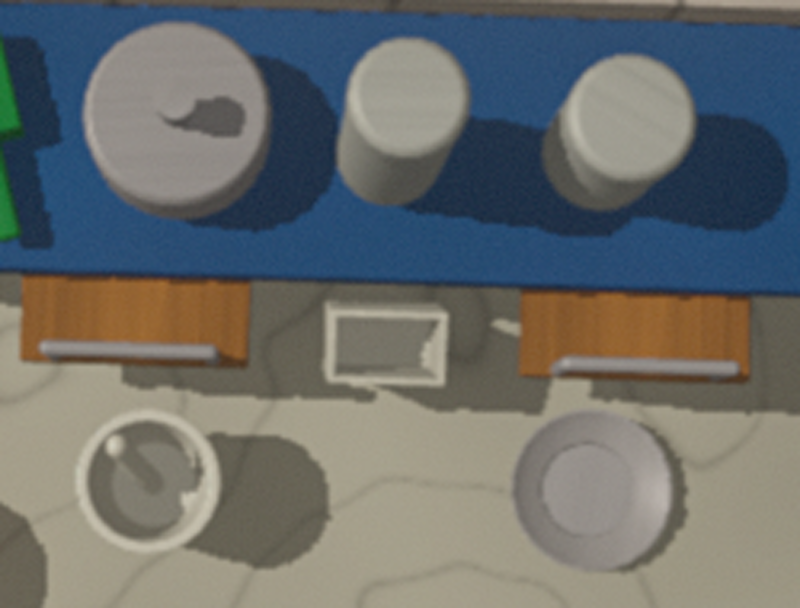

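View pics/cB.png

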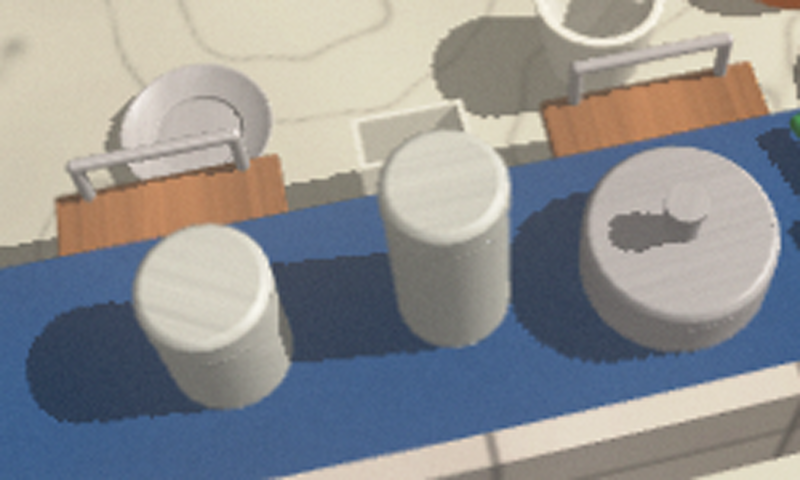

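The top crop shows the silver dabba at (177,113), right bar from (557,365) to (740,369), left bar (45,348)-(215,353). The scene crop shows the dabba's lid centred at (684,234), its knob top at about (688,195), the right bar (75,165)-(238,136), the tall canister in the middle and the squat one on the right. It's the dabba meant: silver, with a central knob, and standing on the plank.

Run:
```python
from h import *
T=load('top1');S=load('sc1')
ct=lambda x,y:(180+(x+.5)/3.2-.5,65+(y+.5)/3.2-.5); cs=lambda x,y:(90+(x+.5)/3.2-.5,165+(y+.5)/3.2-.5)
def tri(a,b):
    o1,d1=ray(T,a);o2,d2=ray(S,b); A=np.stack([d1,-d2],1); k=np.linalg.lstsq(A,o2-o1,rcond=None)[0]
    p,q=o1+k[0]*d1,o2+k[1]*d2; return ((p+q)/2).round(4),np.linalg.norm(p-q).round(4)
x=np.array([.9984,-.0573,0]);y=np.array([.0573,.9984,0]);O=np.array([.5593,.0164,0])
L=lambda p:np.array([(p-O)@x,(p-O)@y,p[2]]).round(4)
print('bar endL tri',tri(ct(557,365),cs(238,136)),'R',tri(ct(740,369),cs(75,165)))
for n,a,b in(('T',ct(557,365),ct(740,369)),('S',cs(238,136),cs(75,165))):
    s=T if n=='T' else S; m=(atz(s,a,.12)+atz(s,b,.12))/2; print(n,'bar mid',m.round(4),L(m),'len',np.linalg.norm(atz(s,a,.12)-atz(s,b,.12)))
print('pred bar',(O+x*-.055+y*-.175))
for n,a,b,z in(('dabba lid',(177,113),(684,234),.157),('tall',(410,97),(446,187),.252),('squat',(628,118),(203,288),.202),):
    print(n,tri(ct(*a),cs(*b)),atz(T,ct(*a),z).round(4),atz(S,cs(*b),z).round(4),L(atz(T,ct(*a),z)),L(atz(S,cs(*b),z)))
print('knob S',atz(S,cs(688,197),.191),'thali',L(atz(T,ct(593,490),.018)),'binrim',[L(atz(T,ct(*p),.1)) for p in((328,382),(445,384))])
print('mortar',L(atz(T,ct(148,480),.085)))
```

```text
bar endL tri (array([ 0.4984, -0.0971,  0.114 ]), np.float64(0.0056)) R (array([ 0.4927, -0.2135,  0.1206]), np.float64(0.0048))
T bar mid [ 0.4953 -0.1546  0.12  ] [-0.0541 -0.1744  0.12  ] len 0.12324389703123449
S bar mid [ 0.4973 -0.1554  0.12  ] [-0.0521 -0.175   0.12  ] len 0.11209447217465171
pred bar [ 0.4943605 -0.1551685  0.       ]
dabba lid (array([0.6695, 0.1569, 0.1481]), np.float64(0.0007)) [0.6669 0.1562 0.157 ] [0.6736 0.1548 0.157 ] [0.0994 0.1457 0.157 ] [0.1062 0.1447 0.157 ]
tall (array([0.649 , 0.0131, 0.2457]), np.float64(0.0009)) [0.6472 0.0133 0.252 ] [0.6526 0.0129 0.252 ] [0.0879 0.002  0.252 ] [0.0934 0.0018 0.252 ]
squat (array([ 0.6462, -0.1318,  0.194 ]), np.float64(0.0029)) [ 0.6443 -0.1284  0.202 ] [ 0.65   -0.1323  0.202 ] [ 0.0932 -0.1397  0.202 ] [ 0.0991 -0.1433  0.202 ]
knob S [0.66640656 0.1561851  0.191     ] thali [-0.1339 -0.1599  0.018 ] binrim [array([-0.069 ,  0.0394,  0.1   ]), array([-0.0679, -0.0404,  0.1   ])]
mortar [-0.1392  0.1607  0.085 ]
```

```bash
cat >> h.py <<'E'
PX=np.array([.9984,-.0573,0]);PY=np.array([.0573,.9984,0]);O=np.array([.5595,.0164,0])
Z=np.array([0,0,-1.])
RA=np.stack([np.cross(PX,Z),PX,Z],1); RB=np.stack([np.cross(-PX,Z),-PX,Z],1)
W=lambda x,y,z:O+PX*x+PY*y+np.array([0,0,z])
E
python3 - <<'E'
from h import *
for R in(RA,RB):
    for p in(W(-.054,-.175,.115),W(-.155,-.175,.115),W(.103,.145,.174),W(-.075,-.175,.152)): 
        q=ik(p,R);print(None if q is None else np.round(q,1))
E
```

```text
[-2.310e+01  1.000e-01  1.056e+02 -0.000e+00  7.430e+01 -1.980e+01]
[-27.7 -16.2 120.2  -0.   76.  -24.4]
[ 8.8 22.8 73.4 -0.  83.8 12.1]
[-23.9  -5.3 106.7  -0.   78.6 -20.6]
None
None
None
None
```

Run:
```python
from h import *
move_pose(W(-.054,-.175,.26),RA); gripper_to(.04,25)
move_linear(W(-.054,-.175,.160),v=.15)
print(move_linear(W(-.054,-.175,.115),v=.06,contact_N=6),get_ee_pos())
gripper_to(0,25); print('w',get_grip_width(),get_grip_force(),get_wrist_force())
print(move_linear(W(-.12,-.175,.115),v=.06,contact_N=20),get_wrist_force(),get_grip_width())
print(move_linear(W(-.160,-.175,.115),v=.03,contact_N=14),(get_ee_pos()-O)@PX,get_wrist_force(),get_grip_width())
print(get_t()); snap('top','top2')
i=cv2.imread('pics/top2.png')[65:255,180:430];cv2.imwrite('pics/cC.png',cv2.resize(i,None,fx=3,fy=3))
```

```text
False [ 0.49580138 -0.15532377  0.11531568]
w 0.008889296572014874 24.999440610408783 [ 4.500245   -0.59790482 -3.47851003]
False [ 0.9037682  -1.35971114  0.82720363] 0.009039539668200206
True -0.15320870307781023 [ 1.94155137 -0.01679846  0.23177794] 0.008951039249377698
7.5
```

View pics/cC.png

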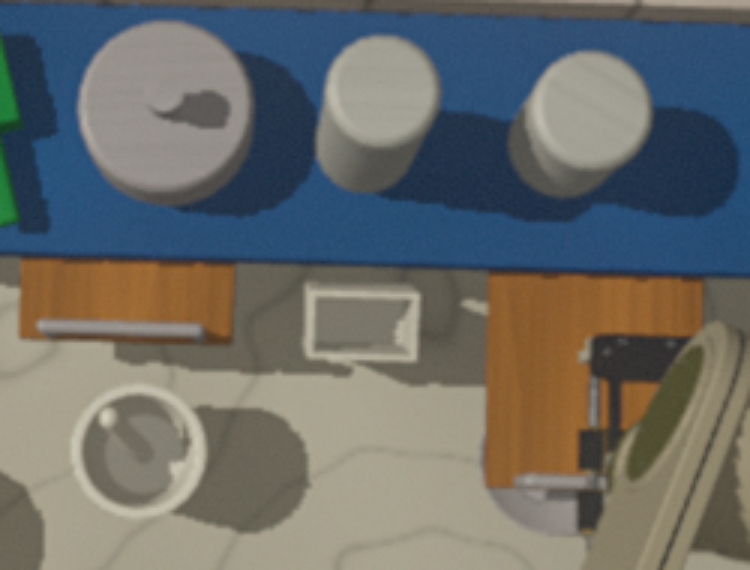

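The right board is out to its stop (14 N reached at local x = -0.153). Now release it and look at the dabba with the wrist camera.

Run:
```python
from h import *
gripper_to(.04); move_linear(W(-.1535,-.175,.30),v=.15)
move_pose(W(-.08,.0,.36),RA)
move_pose(W(.04,.145,.36),RA)
pause(.3); p,R=get_ee_pos(),get_eef_rot(); s=snapshot('wrist'); H=np.array(s['hand_eye'])
s['origin']=R@H[:3,3]+p; s['attitude']=R@H[:3,:3]; np.save('pics/w1.npy',s,allow_pickle=True)
i=s['img'][:,:,::-1].copy(); cv2.imwrite('pics/w1.png',cv2.resize(i,(800,600)))
print(s['origin'],proj(s,[W(.103,.145,.157),W(.103,.145,.191)])*1.5625,get_t(),get_wrist_force())
snap('top','top3'); print('bar',[ (t,s2) for t,s2 in [(1,1)]])
i=cv2.imread('pics/top3.png')[100:230,280:450];cv2.imwrite('pics/cD.png',cv2.resize(i,None,fx=4,fy=4))
T=load('top3'); print(proj(T,[W(-.1535,-.115,.12),W(-.1535,-.235,.12)])*4-[1120,400])
```

```text
[0.61171774 0.23260468 0.51340431] [[493.63115824 257.57913348]
 [502.81494196 268.70368782]] 11.5833 [ 0.41224257 -0.30081459 -0.45410188]
bar [(1, 1)]
[[295.71523761 499.20413694]
 [519.94105955 506.11528111]]
```

View pics/w1.png

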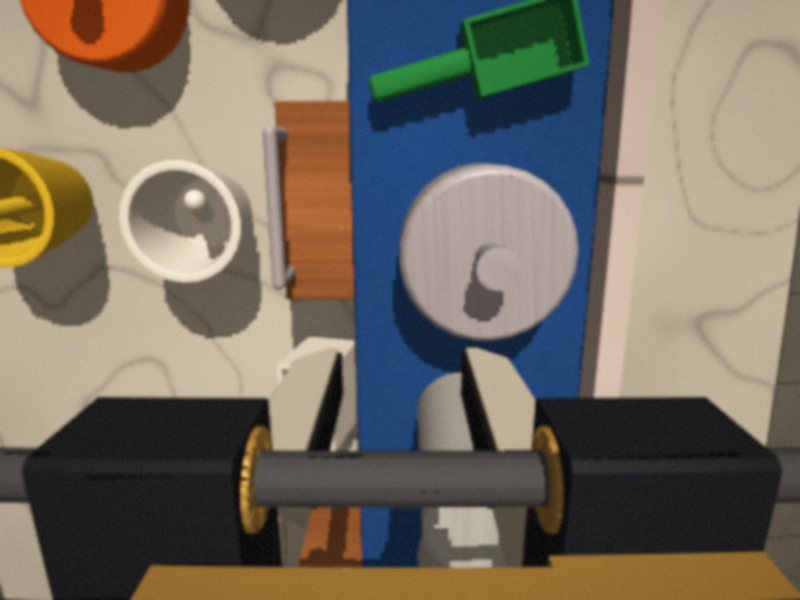

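View pics/cD.png

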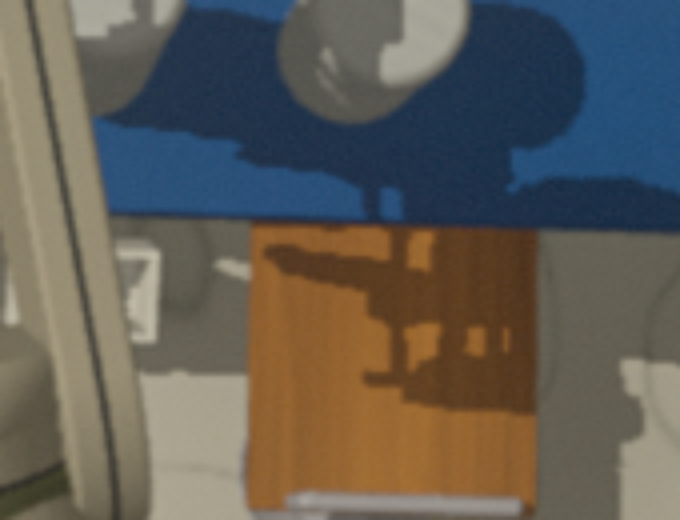

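The board stays out: its bar lies at (287,500)-(522,507) in the crop, about as predicted. The wrist picture shows the knob top at (498,269).

Run:
```python
from h import *
s=load('w1'); f=lambda x,y:((x+.5)/1.5625-.5,(y+.5)/1.5625-.5)
for p,z in((f(498,269),.191),(f(489,251.5),.155)):
    a=atz(s,p,z); print(a,(a-O)@PX,(a-O)@PY)
```

```text
[0.66747493 0.15543941 0.191     ] 0.09983521054349352 0.14500390880130887
[0.66766737 0.15946572 0.155     ] 0.09979663942376982 0.14903480684456033
```

Run:
```python
from h import *
T=load('top3')
for x in(248,537): a=atz(T,(280+(x+.5)/4-.5,100+370/4),.08); print('board edge y',(a-O)@PY)
gripper_to(.055)
move_pose(W(.1005,.1455,.26),RA); move_linear(W(.1005,.1455,.20),v=.12)
print(move_linear(W(.1005,.1455,.1755),v=.04,contact_N=4),get_ee_pos())
gripper_to(0,35); print('w',get_grip_width(),get_grip_force(),get_wrist_force())
if get_grip_width()>.018:
    move_linear(W(.1005,.1455,.23),v=.08); print(get_wrist_force(),get_moment(),get_grip_width())
    move_linear(W(-.074,.1455,.23),v=.12)
    move_linear(W(-.074,-.175,.23),v=.15)
    pause(.3); print(get_wrist_force(),get_moment(),get_ee_pos(),get_grip_width())
snap('top','top4');snap('scene','sc4')
a=cv2.imread('pics/top4.png')[60:260,200:460];b=cv2.imread('pics/sc4.png')[120:320,60:320]
cv2.imwrite('pics/cE.png',cv2.resize(np.hstack([a,b]),(800,308)))
print(get_t())
```

```text
board edge y -0.09395345095950063
board edge y -0.2550631179893147
False [0.66822292 0.15591888 0.17554291]
w 0.02642159792344045 35.000332276686095 [-1.78242301  0.00638152  1.9678682 ]
[ 0.06797984 -0.54837258 -6.38810794] [ 0.0337097  -0.06510772  0.00616428] 0.026150961826407117
[-0.02066622 -0.06376847 -5.28787312] [-0.03019303 -0.09671454  0.00716821] [ 0.4756325  -0.15389326  0.22999977] 0.0262378910183179
19.8
```

View pics/cE.png

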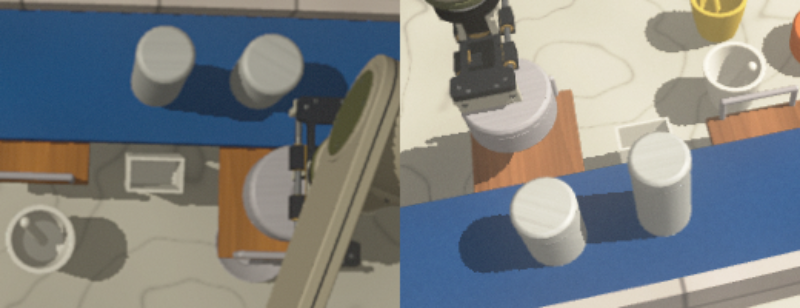

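The dabba is held over the board, level, with everything else in place. Lower it and release.

Run:
```python
from h import *
move_linear(W(-.074,-.175,.164),v=.1); pause(.2)
print(move_linear(W(-.074,-.175,.149),v=.02,contact_N=3),get_ee_pos(),get_wrist_force())
pause(.2); gripper_to(.030,10); gripper_to(.055); print(get_wrist_force())
move_linear(W(-.074,-.175,.26),v=.1); move_linear(W(-.2,-.25,.36),v=.2); move_pose(W(-.25,-.48,.36),RA)
pause(.5); T=snap('top','top5'); S=snap('scene','sc5')
a=T['img'][60:260,200:460,::-1];b=S['img'][120:320,60:320,::-1]
cv2.imwrite('pics/cF.png',cv2.resize(np.hstack([a,b]),(800,308)))
i=T['img'][100:250,270:450,::-1];cv2.imwrite('pics/cG.png',cv2.resize(i,None,fx=4,fy=4))
print(proj(T,[W(-.0735,-.175,.135),W(-.1535,-.115,.12),W(-.1535,-.235,.12)])*4-[1080,400],get_t())
```

```text
True [ 0.47564099 -0.15407214  0.15354305] [0.28707962 0.20619394 4.35906529]
[0.58969504 0.54441176 0.36302116]
[[457.09117707 350.62922232]
 [335.71523761 499.20413694]
 [559.94105955 506.11528111]] 26.3167
```

View pics/cF.png

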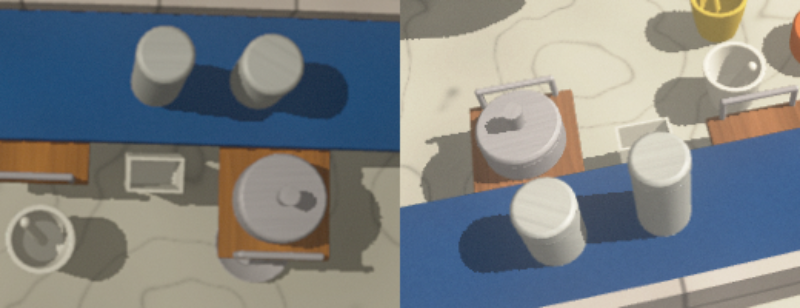

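View pics/cG.png

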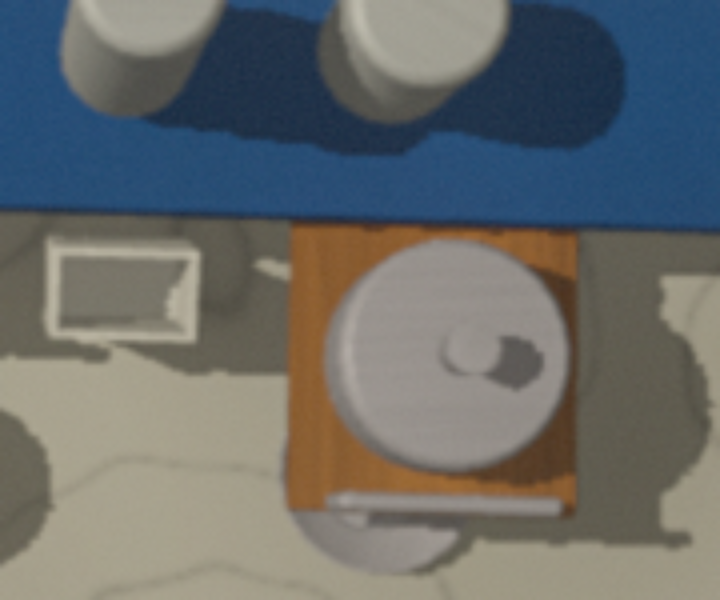

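The lid is centred at (452,353) against the ideal (457,351), about 2-3 mm off. The board is fully out and the other things are undisturbed.

```bash
python3 -c "
from plant import *
print(close_job())"
```

```text
the job is handed in; nothing more can be done
None
```

I drew the right board out to its stop and it stays out; the masala dabba stands in its middle, about 2–3 mm off centre, with everything else left where it stood, and I handed the job in at about 26 s (no verdict came back).

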